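# Take a contact temperature reading inside the grill

## Robot

A 6-joint arm with a two-finger parallel gripper is mounted at the origin on a cart in front of the work surface, level with it; the furniture and walls round the work are solid. World frame = base frame: x ahead of the robot, y to its left, z up, the work surface at z = 0. Lengths are in mm, angles in rad, forces in N, time in s.
With the tool pointing down it reaches from about 350 to 975 mm from the base axis. Payload 7.1 kg.
Tool frame: the origin (TCP) lies midway between the tips of the shut fingers; the grasp point (between the pads) lies 19 mm behind it (ctrl.grip_depth is the distance from the TCP to the grasp point, in mm); z points along the fingers, y is the line along which they close (so a half turn about z gives the same grasp; the last joint's range is limited). The gripper opens to 88 mm and grips with 3 to 60 N. Pads are 20 mm wide; open, the fingers measure 115 mm over their backs; the gripper's body (75 mm by 178 mm) begins 61 mm behind the grasp point.
Start: joints at [1.261, 0.423, 1.63, -0, 1.089, -0.019], TCP at [179.167, 598.752, 222.675] pointing down, gripper open.
Joint ranges: [-3, 3], [-0.9, 2.11], [0.09, 2.58], [-1.31, 4.45], [0.11, 2.69], [-2.54, 2.54]. Speed limits (rad/s): [2.39, 2.39, 3.01, 3.14, 3.14, 3.14].

## Interface

Orientations are given as a rotation vector (axis times angle).
In Python, from workcell import ctrl, cams gives the robot as it stands.
- The arm moves only by the tool move_arm, never from a script. Its argument "steps" is a list of rows, each a list of 3 entries, a list of its own where there are three numbers: the shift along the tool's x, y, z in units of 25 mm (1.0 is 25 mm), then the turn about the tool's z in units of 5 degrees (1.0 is 5 degrees), then the closure, from 0 (fully open) to 1 (shut). A call has 1 to 20 rows; each row shifts and turns the commanded pose from where the row before left it, along the tool's axes as they then stand; what a row does not reach is not made up. A row lasts 1/12 s, in which the tool goes at most 41.7 mm and 7.16 degrees, less where a joint would pass 70% of its speed; a pose out of reach is approached as far as the arm can. A call is refused whole if a number of a shift passes 1 or a number of a turn 1, either way. A call with a gripper value outside its range is refused whole. The fingers move at their own pace and stop on an object; the grip force is fixed at half the most. Time passes only in rows, so rows that do not move let the fingers close. It gives the time, the measured TCP pose, the force, the opening and the grip force at its end, in the units of the state.
- ctrl.get_obs(): the state, without advancing time (a new reading comes with each control period).
- cams.get_image(name): name is "side" or "top"; returns a dict with "image" (384x512x3 uint8, red, green, blue), "camera_matrix" (3x3 intrinsics, pixels), "xyz" and "rotation" of the camera in the world. Camera axes: x right, y down, z forward; pixel columns grow to the right and rows downward; lengths in mm; the calibration is good to about 2 mm. A picture is of the moment at which its call begins. There is no depth.
- ctrl.close_job(): hands the job in; it is judged then, once.
Trained networks look in the newest picture that a camera, given by its name, has taken for a name from the list of things; names that differ only in an ending like _2 or _b are one class to them, and where a whole thing is asked for, a point or a joint stands for the part that bears it (a point fixed in the world has none). Each returns a list of dicts, best first, with "p" (0 to 1); they miss things now and then, are a little off and sometimes report something else, mostly with a low value. They report only what shows in the picture. A call takes as long as a camera call. They do not tell look-alikes from the thing itself.
- cams.boxes_of(camera, thing): "rect" ([centre column, centre row, width, height] in pixels, round what is visible of it).
- cams.cut_out(camera, thing): "pixels" (384x512 bool, what is visible of it) and "rect" ([centre column, centre row, width, height] in pixels, round what is visible of it).
The state is a dict: "t": time; "qpos": joint angles; "qvel": joint speeds; "joint_torque": joint torques, N m; "ee_pos": TCP position; "orientation": TCP orientation; "ft_force": force on the tool from outside, world axes, zero at the start; "moment": the same for the moment, N m; "width": finger opening in mm; "grasp_force": force on a finger pad.
Only numpy, scipy, OpenCV 4.12 (cv2) and the standard library are available. Lean on these libraries where they do the work, as an engineer would, in place of code of your own. Each camera call takes 0.05 s, during which the arm holds its last target. There are 200 camera calls.

## Task

The contact grill is unplugged and I want to know whether its lower plate has cooled enough to be wiped: swing the lid up by its handle and back past upright so that it stays open by itself, then lift the contact thermometer out of its wooden stand. Hold the thermometer's sprung foot on the bright round pad in the middle of the lower plate, square to the sloping plate, pressed lightly so that the foot is about half-way in, neither just touching nor bottomed, and finish while still holding it there. The plates may still be hot and scratch easily, so touch them with nothing but the foot and never press hard, and leave the stand and the tin, salt shaker and lemon next to it where they are.

Things in the scene. Friction and masses are not known exactly. Their poses are not given: they have to be found in the camera images.
- grill: Black and steel contact grill, 165 mm deep (x) by 246 mm wide (y), closed lid top 100 to 132 mm high; it does not move. Origin: centre of its footprint on the worktop; x points to its back (hinge side), y to its left, z up. Its front with the handle faces the robot, within 0.2 rad. A grease tray, 13 mm high, reaches 108 mm in front of the origin.
- lid (a joint): Lid hinge: 0 closed, 1.85 rad fully open against its stop. The lid (0.7 kg with its plate, lightly damped) falls shut if let go below 1.58 rad; let go above 1.67 rad it falls back to its stop and stays.
- lid_hinge (a point): Middle of the lid's hinge axis, 85 mm behind and 101 mm above the grill's origin. The axis is the grill's y; the lid opens by a turn about +y (the handle goes up, then back). The point turns with the lid.
- lid_handle (a point): Middle of the lid's handle bar: a round steel bar, 18 mm in diameter, 136 mm long, along the grill's y, about 85 mm above the worktop when closed. It lies 219 mm along -x and 34 mm along +z from the hinge in the lid's frame (the point's own axes). Clear gap between the bar and the lid's front edge: 38 mm.
- lower_plate: Lower cooking plate, dark steel, 140 by 214 mm, with ribs 3 mm high running front to back. Fixed to the grill. Its origin is the centre of its upper face, 70 mm above the worktop; its z is square to the sloping plate (leaning 0.22 rad towards the grill's front).
- plate_pad (a point): Centre of the top of the bright round aluminium pad, 40 mm in diameter, in the middle of the lower plate, 1.5 mm above the plate; the ribs stop short of it. z is square to the plate.
- upper_plate: Upper cooking plate, dark steel, on the underside of the lid, 140 by 214 mm.
- thermometer: Contact thermometer, 188 mm long, 0.1 kg, standing foot down in the stand. Origin: on its axis at the underside of the foot when that is fully out; z runs up to the handle. Red flat-sided handle from z = 94 to 188 mm, 30 mm (x) by 20 mm (y): grip it across y. Below: black collar 32 mm wide, steel stem 10 mm, copper foot 14 mm in diameter. Lift it over 85 mm straight up to leave the stand.
- foot (a joint): How far the sprung foot is pushed in along the thermometer's +z: 0 fully out, 0.008 m bottomed. Spring: 0.9 N to start, 4.5 N at 8 mm (0.45 N per mm).
- foot_tip (a point): Centre of the underside of the foot (moves with the foot).
- stand: Square wooden block, 80 by 80 by 95 mm, 0.5 kg, loose on the worktop, with one hole of 21 mm in its top, 90 mm deep, in which the thermometer stands on its collar. Origin: centre of its underside.
- small_tin: Closed green food tin, 57 mm in diameter, 72 mm high, beyond the stand; origin: centre of its underside. To be left alone.
- salt_shaker: Glass salt shaker with a grey cap, 44 mm in diameter, 90 mm high, beyond the stand; origin: centre of its underside. To be left alone.
- lemon: Lemon, 76 by 56 by 55 mm, near the front edge between grill and stand; origin: centre of its underside. To be left alone.
Mind the look-alikes: they are no part of the job. Of the things that look like the thermometer, the largest one is meant.

How it is judged (in metres and radians):
On the way, in this order (a step that is already met when the one before it is completed fails the run):
1. the lid has been swung back past upright (beyond 1.7 rad) (value of joint lid above 1.7 rad), for 0.3 s.
2. the thermometer is held in the fingers, clear of the stand (z of thermometer in the frame of stand above 0.097 m and contact force between the fingers and thermometer above 1 N), for 0.2 s.
At the end, for the whole second after the job is handed in: Lid open past 1.7 rad, robot off the grill; thermometer still, in the fingers, foot within 13 mm of the pad's centre, within 0.12 rad of square, pushed in 1.5 to 7.2 mm at 1 to 7 N, clear of upper plate and stand; stand, tin, shaker and lemon within 30 mm of their starts, upright (value of joint lid above 1.7 rad and contact force between each of the arm, the fingers and grill below 0.5 N and contact force between the fingers and thermometer above 1 N and distance between foot_tip and plate_pad below 0.013 m and angle between the z axis of thermometer and the z axis of plate_pad, either way round below 0.12 rad and value of joint foot between 0.0015 and 0.0072 m and contact force between thermometer and lower_plate between 1 and 7 N and contact force between thermometer and upper_plate below 0.2 N and contact force between thermometer and stand below 0.2 N and linear speed of thermometer below 0.02 m/s and angle between each of stand, small_tin, salt_shaker's own z axis and vertical below 0.1 rad and distance of each of stand, small_tin, salt_shaker, lemon from where it was at the start of the episode below 0.03 m); the arm keeps its last pose, push and grip.
It fails at once if the robot touches a cooking plate (contact force between any of the fingers, the arm and lower_plate above 1 N or contact force between any of the fingers, the arm and upper_plate above 1 N).
It fails at once if the thermometer is pressed hard on the lower plate (over 15 N) (contact force between thermometer and lower_plate above 15 N).
It fails at once if the thermometer hits the upper plate (contact force between thermometer and upper_plate above 2 N).
It fails at once if the stand or a bystander is pushed more than 40 mm away (distance of any of stand, small_tin, salt_shaker, lemon from where it was at the start of the episode above 0.04 m).
It also fails if it takes over 64 s, if anything falls off the work surface, if the arm or the gripper's body presses on something with over 40 N, if the wrist force passes 120 N, or if a joint passes its speed limit or range.

## Working session

There is one attempt and no reset: what is moved stays moved. The work goes in short steps, Python scripts to look and compute and a tool call to move; the robot and the scene stay as the last step left them, time stands still between calls to the robot, and variables do not carry over. Pictures are saved under pics/ and viewed, at most 10 in all, crops included, and the job is handed in when it is done.

Besides the shell and the picture viewer there is one more tool, called after ">>>" as a command line: name --argument value ..., lists and objects as JSON in quotes. move_arm: Moves the arm, as the interface text tells. Its arguments: {"type":"object","properties":{"steps":{"type":"array"}},"required":["steps"]}

```bash
ls; mkdir -p pics; cat > h.py <<'E'
from workcell import ctrl, cams
import numpy as np, cv2
from scipy.spatial.transform import Rotation as R
def snap(n,name=None):
    d=cams.get_image(n)
    if name: cv2.imwrite('pics/'+name,d['image'][:,:,::-1])
    return d
def proj(d,P):
    r=np.array(d['rotation']); r=R.from_rotvec(r).as_matrix() if r.ndim==1 else r
    c=r.T@(np.array(P,float)-np.array(d['xyz'])); u=np.array(d['camera_matrix'])@c; return u[:2]/u[2]
def ray(d,p):
    r=np.array(d['rotation']); r=R.from_rotvec(r).as_matrix() if r.ndim==1 else r
    v=r@np.linalg.inv(d['camera_matrix'])@np.array([p[0],p[1],1.]); return np.array(d['xyz'],float),v/np.linalg.norm(v)
def onz(d,p,z):
    o,v=ray(d,p); return o+v*(z-o[2])/v[2]
def tri(ds,ps):
    A=np.zeros((3,3));b=np.zeros(3)
    for d,p in zip(ds,ps):
        o,v=ray(d,p);M=np.eye(3)-np.outer(v,v);A+=M;b+=M@o
    return np.linalg.solve(A,b)
E
python3 - <<'E'
from h import *
ims=[]
for c in('side','top'):
    d=snap(c); ims.append(d['image'])
    print(c,d['xyz'],d['rotation'],d['camera_matrix'])
    for t in('grill','lid_handle','thermometer','stand','small_tin','salt_shaker','lemon','lid_hinge','lower_plate'):
        print(t,[(round(float(b['p']),2),np.round(b['rect']).astype(int).tolist()) for b in cams.boxes_of(c,t)])
cv2.imwrite('pics/a.png',np.vstack(ims)[:,:,::-1][:, :]) ; 
for n,i in zip('st',ims): cv2.imwrite(f'pics/a{n}.png',i[:,:,::-1])
print(ctrl.get_obs())
E
```

```text
pics
side [  86.49840774 -865.58294745  451.7311394 ] [-1.94193929  0.58311296 -0.39291696] [[349.83679091   0.         258.736343  ]
 [  0.         349.83679091 194.71172058]
 [  0.           0.           1.        ]]
grill [(0.67, [223, 170, 98, 67]), (0.61, [217, 160, 86, 43])]
lid_handle [(0.8, [219, 161, 87, 45])]
thermometer [(0.85, [279, 204, 19, 55]), (0.81, [323, 228, 12, 61]), (0.63, [291, 268, 12, 71])]
stand []
small_tin [(0.88, [312, 208, 22, 30])]
salt_shaker [(0.88, [344, 225, 20, 38]), (0.28, [237, 178, 47, 21])]
lemon [(0.66, [214, 228, 20, 22])]
lid_hinge [(0.67, [217, 162, 86, 43])]
lower_plate [(0.72, [237, 178, 42, 12])]
top [ 453.93100699 -200.14110452 1075.31533719] [-2.15711766  2.16629845 -0.08276123] [[375.95060785   0.         259.36655395]
 [  0.         375.95060785 191.52346751]
 [  0.           0.           1.        ]]
grill [(0.69, [180, 189, 100, 100])]
lid_handle [(0.66, [177, 192, 102, 97])]
thermometer [(0.8, [342, 223, 21, 13]), (0.5, [377, 244, 20, 10])]
stand [(0.74, [178, 188, 97, 99]), (0.67, [335, 222, 40, 38])]
small_tin [(0.6, [294, 150, 22, 26])]
salt_shaker [(0.53, [330, 153, 17, 18])]
lemon [(0.69, [266, 244, 19, 26])]
lid_hinge [(0.56, [179, 189, 97, 99])]
lower_plate []
{'t': 1.0, 'qpos': array([ 1.26099664e+00,  4.23056381e-01,  1.62989583e+00,  6.57818686e-06,
        1.08860142e+00, -1.89791681e-02]), 'qvel': array([-9.86851191e-04,  1.57730938e-03,  1.45917354e-03, -7.03221349e-05,
       -1.83347449e-04,  5.04947832e-04]), 'joint_torque': array([ 5.97659873e-04, -5.44575799e+01, -2.74061841e+01,  6.44544675e-02,
        1.65747979e-02, -2.25459723e-05]), 'ee_pos': array([179.1695465 , 598.75750456, 222.70395946]), 'orientation': array([4.55216312e-01, 3.10843667e+00, 6.19622713e-05]), 'ft_force': array([0.19181369, 0.39676029, 0.40310226]), 'moment': array([ 0.04927104, -0.01260326, -0.05871666]), 'grasp_force': 0.0, 'width': 87.65475997086322}
```

View pics/as.png

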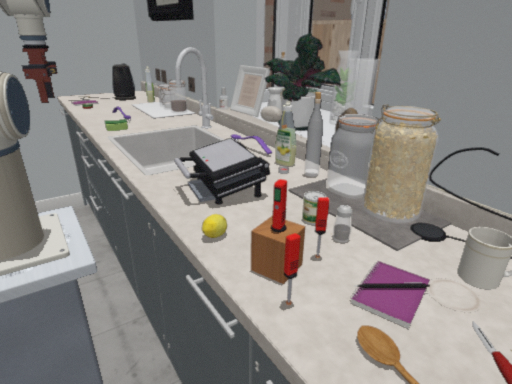

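View pics/at.png

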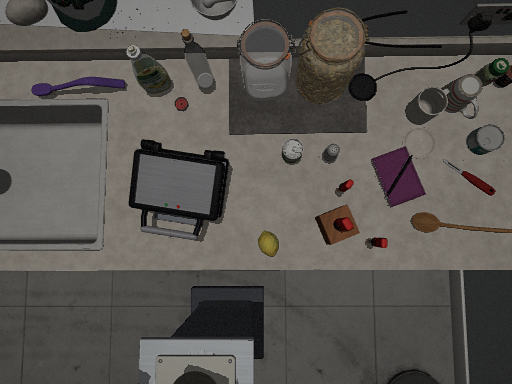

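```bash
python3 - <<'E'
import cv2,numpy as np
t=cv2.imread('pics/at.png');s=cv2.imread('pics/as.png')
a=cv2.resize(t[130:250,120:240],(400,400),interpolation=3)
b=cv2.resize(s[120:220,165:285],(400,333),interpolation=3)
c=cv2.resize(t[170:270,300:400],(250,250),interpolation=3)
d=cv2.resize(s[170:310,240:340],(179,250),interpolation=3)
m=np.zeros((600,800,3),np.uint8);m[:400,:400]=a;m[:333,400:]=b;m[350:600,420:599][:, :]=d;m[350:600,600:800]=cv2.resize(c,(200,250))[:,:]
cv2.imwrite('pics/b.png',m)
E
```

```text
(no output)
```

View pics/b.png

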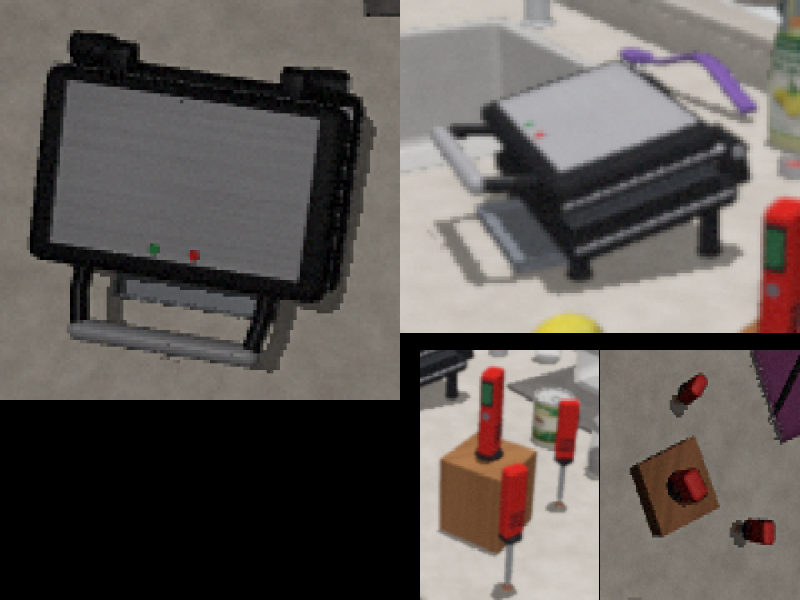

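```bash
python3 - <<'E'
from h import *
T=snap('top');S=snap('side')
L=tri([T,S],[(142.5,228.4),(176.1,159.6)]);Rr=tri([T,S],[(197.4,236.5),(188.7,175.8)])
print('handle L',L,'R',Rr,np.linalg.norm(L-Rr)); v=L-Rr; yaw=np.arctan2(-v[0],v[1]);print('yaw',yaw,(L+Rr)/2)
print('origin est',(L+Rr)[:2]/2+136*np.array([np.cos(yaw),np.sin(yaw)]))
# hinge blobs: top px 
for c,d in(('top',T),('side',S)):
    im=d['image'].astype(int); red=(im[...,0]>110)&(im[...,1]<60)&(im[...,2]<70)
    for b in cams.cut_out(c,'thermometer'):
        m=b['pixels']; ys,xs=np.where(m&red if (m&red).sum()>5 else m); print(c,b['p'],b['rect'],xs.mean(),ys.min(),ys.max(),ys.mean())
    for t in ('stand','small_tin','salt_shaker','lemon'):
        for b in cams.cut_out(c,t): print(c,t,round(float(b['p']),2),np.round(b['rect'],1))
for p in((630,465),(694,437),(719,507)):
    q=((p[0]-600)/2+300,(p[1]-350)/2.5+170);print('standtop',q,onz(T,q,95))
t=T['image'][205:240,320:360,::-1];cv2.imwrite('pics/c.png',cv2.resize(t,None,fx=15,fy=15,interpolation=0))
E
```

```text
handle L [454.14006291 127.53321594  89.83072597] R [432.51679849 -17.39020044  89.75927228] 146.52770142241982
yaw -0.14811212198712992 [443.3284307   55.07150775  89.79499913]
origin est [577.83942609  35.00182617]
top 0.66 [345.5, 185.5, 18.3, 13.8] 349.07894736842104 180 187 183.5
top 0.64 [340.0, 224.3, 19.3, 9.4] 347.34615384615387 218 229 223.44871794871796
top 0.56 [377.4, 243.2, 19.6, 10.4] 383.8378378378378 239 246 242.56756756756758
top 0.39 [331.8, 153.0, 15.4, 18.4] 331.0869565217391 144 161 152.65217391304347
top 0.22 [175.7, 191.4, 96.8, 100.1] 177.83333333333334 205 207 206.16666666666666
top stand 0.93 [337.4 222.5  43.   38.8]
top small_tin 0.86 [293.5 150.4  18.7  22.9]
top salt_shaker 0.72 [330.4 153.8  17.6  15.6]
top salt_shaker 0.41 [177.4 190.3  99.   94.7]
top lemon 0.95 [268.  243.9  20.8  25. ]
side 0.87 [291.0, 269.5, 16.4, 71.6] 291.14406779661016 234 274 252.58686440677965
side 0.74 [278.6, 206.3, 19.7, 55.7] 279.4671717171717 180 228 205.90656565656565
side 0.62 [320.6, 228.8, 13.9, 63.8] 321.7282229965157 198 230 212.6376306620209
side stand 0.82 [279.6 250.5  47.3  64. ]
side small_tin 0.92 [311.9 208.5  22.7  27.8]
side salt_shaker 0.9 [344.3 224.   20.6  41. ]
side lemon 0.71 [214.6 226.6  26.4  23.9]
standtop (315.0, 216.0) [ 484.97115823 -324.23997579   95.        ]
standtop (347.0, 204.8) [ 513.70628307 -407.67483296   95.        ]
standtop (359.5, 232.8) [ 441.27755417 -437.89565113   95.        ]
```

View pics/c.png

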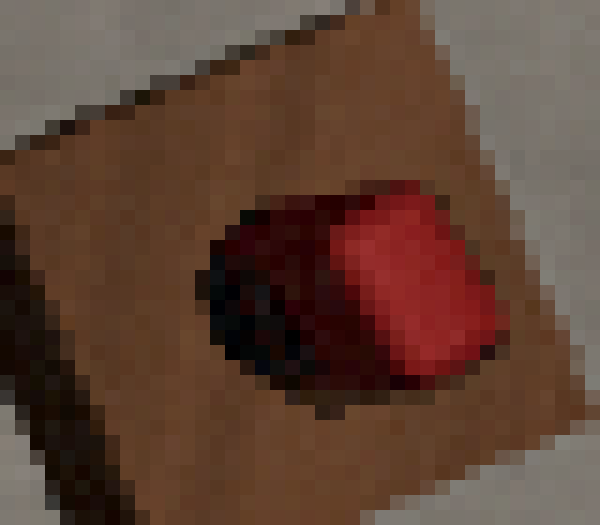

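>>> move_arm --steps '[[[-0.91, -0.99, 0], 0, 0.55], [[-0.91, -0.99, 0], 0, 0.55], [[-0.91, -0.99, 0], 0, 0.55], [[-0.91, -0.99, 0], 0, 0.55], [[-0.91, -0.99, 0], 0, 0.55], [[-0.91, -0.99, 0], 0, 0.55], [[-0.91, -0.99, 0], 0, 0.55], [[-0.91, -0.99, 0], 0, 0.55], [[-0.91, -0.99, 0], 0, 0.55], [[-0.91, -0.99, 0], 0, 0.55], [[-0.91, -0.99, 0], 0, 0.55], [[-0.91, -0.99, 0], 0, 0.55], [[-0.91, -0.99, 0], 0, 0.55], [[-0.91, -0.99, 0], 0, 0.55], [[-0.91, -0.99, 0], 0, 0.55], [[-0.91, -0.99, 0], 0, 0.55], [[-0.91, -0.99, 0], 0, 0.55], [[-0.91, -0.99, 0], 0, 0.55]]'

```text
t: 3.1
ee_pos: [444.3, 52.9, 223.0]
orientation: [0.455, 3.108, 0.0]
ft_force: [0.0, 1.0, -0.1]
width: 39.4
grasp_force: 0.0
```

>>> move_arm --steps '[[[0, 0, 0], 1, 0.55], [[0, 0, 0], 1, 0.55], [[0, 0, 0], 1, 0.55], [[0, 0, 0], 1, 0.55], [[0, 0, 0], 1, 0.55], [[0, 0, 0], 1, 0.55], [[0, 0, 0], 1, 0.55], [[0, 0, 0], 1, 0.55], [[0, 0, 0], 1, 0.55], [[0, 0, 0], 1, 0.55], [[0, 0, 0], 1, 0.55], [[0, 0, 0], 1, 0.55], [[0, 0, 0], 1, 0.55], [[0, 0, 0], 1, 0.55], [[0, 0, 0], 1, 0.55], [[0, 0, 0], 1, 0.55], [[0, 0, 0], 0.4, 0.55], [[0, 0, 0], 0, 0.55]]'

```text
t: 4.6
ee_pos: [443.8, 54.6, 222.8]
orientation: [2.384, 2.046, 0.0]
ft_force: [-0.5, 1.1, 0.0]
width: 39.5
grasp_force: 0.0
```

```bash
cat >> h.py <<'E'
def st():
    o=ctrl.get_obs(); M=R.from_rotvec(o['orientation']).as_matrix()
    print('t',round(o['t'],2),'tcp',np.round(o['ee_pos'],1),'yaw_y',round(np.arctan2(M[1,1],M[0,1]),3),'tz',np.round(M[:,2],3),'F',np.round(o['ft_force'],1),'w',round(o['width'],1),'gf',round(o['grasp_force'],1),'q',np.round(o['qpos'],2))
    return o,M
def need(P):
    "tool-frame shift in 25 mm units to get TCP to P"
    o,M=st(); d=M.T@(np.array(P,float)-o['ee_pos'])/25; print('units',np.round(d,3)); return d
E
python3 - <<'E'
from h import *
T=snap('top','d.png');S=snap('side')
need([443.3,55,105])
# thermometer top
print('tip',tri([T,S],[(347.7,223.5),(280.3,181)]))
E
```

```text
t 4.7 tcp [443.8  54.6 222.8] yaw_y -0.15 tz [ 0.  0. -1.] F [-0.3 -0.6 -0.1] w 39.4 gf 0.0 q [ 0.1   0.16  2.01 -0.    0.98  0.25]
units [ 0.014 -0.022  4.711]
tip [ 463.80146568 -386.10807262  198.24913279]
```

View pics/d.png

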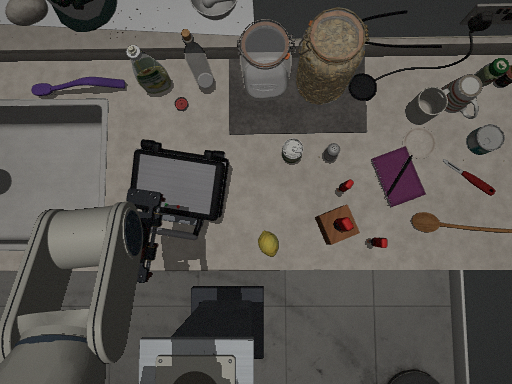

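```bash
python3 - <<'E'
from h import *
T=snap('top');S=snap('side')
for P in([454.1,127.5,89.8],[432.5,-17.4,89.8]):print(proj(T,P),proj(S,P))
for p in((142.5,228.4),(197.4,236.5)):print(onz(T,p,85))
for p in((176.1,159.6),(188.7,175.8)):print(onz(S,p,85))
i=S['image'][110:210,140:260,::-1];cv2.imwrite('pics/e.png',cv2.resize(i,None,fx=5,fy=5,interpolation=3))
E
```

```text
[142.4700652  228.50947339] [176.1817158  159.62087666]
[197.33853597 236.63702505] [188.83202898 175.79404697]
[454.38812719 129.02406009  85.        ]
[432.75249445 -16.6673387   85.        ]
[458.83354331 140.98965057  85.        ]
[436.75944027  -5.99957381  85.        ]
```

View pics/e.png

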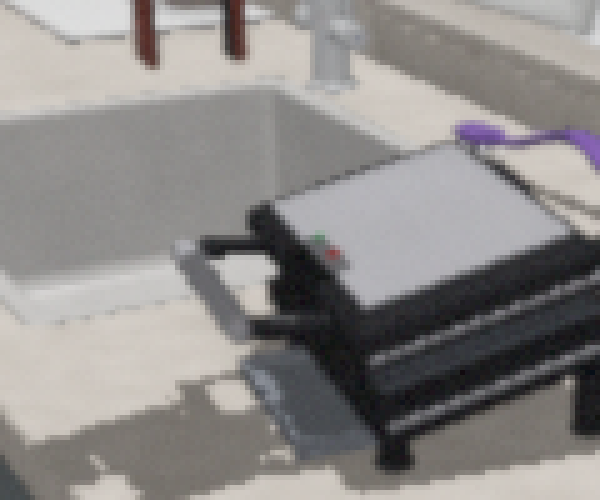

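>>> move_arm --steps '[[[0, 0, 0.89], 0, 0.55], [[0, 0, 0.89], 0, 0.55], [[0, 0, 0.89], 0, 0.55], [[0, 0, 0.89], 0, 0.55], [[0, 0, 0.89], 0, 0.55], [[0, 0, 0.89], 0, 0.55], [[0, 0, 0.89], 0, 0.55], [[0, 0, 0], 0, 0.55], [[0, 0, 0], 0, 0.55]]'

```text
t: 5.55
ee_pos: [443.0, 54.5, 66.4]
orientation: [-2.381, -2.047, 0.004]
ft_force: [0.4, -0.4, -0.1]
width: 39.3
grasp_force: 0.0
```

>>> move_arm --steps '[[[0, 0, 0], 0, 0.8], [[0, 0, 0], 0, 0.85], [[0, 0, 0], 0, 0.9], [[0, 0, 0], 0, 1], [[0, 0, 0], 0, 1], [[0, 0, 0], 0, 1]]'

```text
t: 6.05
ee_pos: [445.1, 54.6, 68.0]
orientation: [2.382, 2.046, 0.004]
ft_force: [0.8, 0.0, 8.0]
width: 17.6
grasp_force: 30.0
```

```bash
python3 - <<'E'
from h import *
o,M=st()
# arc rows: units y (grill x) , z (down)
r=221.6;a0=-0.072
for th in np.arange(0,1.81,0.1):
    a=a0+th; print(round(th,1),np.round([r*(np.cos(a0)-np.cos(a)),r*(np.sin(a)-np.sin(a0))],1), np.round(np.array([r*(np.cos(a-0.1)-np.cos(a)),-r*(np.sin(a)-np.sin(a-.1))])/25,2))
E
```

```text
t 6.05 tcp [445.1  54.6  68. ] yaw_y -0.151 tz [ 0.003  0.    -1.   ] F [0.8 0.  8. ] w 17.6 gf 30.0 q [ 0.1   0.44  2.11 -0.    0.59  0.25]
0.0 [0. 0.] [-0.11 -0.88]
0.1 [-0.5 22.1] [-0.02 -0.89]
0.2 [ 1.2 44.2] [ 0.07 -0.88]
0.3 [ 5.2 66. ] [ 0.16 -0.87]
0.4 [11.2 87.3] [ 0.24 -0.85]
0.5 [ 19.4 107.9] [ 0.33 -0.82]
0.6 [ 29.6 127.6] [ 0.41 -0.79]
0.7 [ 41.7 146.1] [ 0.48 -0.74]
0.8 [ 55.6 163.4] [ 0.56 -0.69]
0.9 [ 71.1 179.2] [ 0.62 -0.63]
1.0 [ 88.2 193.3] [ 0.68 -0.57]
1.1 [106.6 205.7] [ 0.73 -0.5 ]
1.2 [126.1 216.2] [ 0.78 -0.42]
1.3 [146.5 224.6] [ 0.82 -0.34]
1.4 [167.7 231. ] [ 0.85 -0.26]
1.5 [189.5 235.3] [ 0.87 -0.17]
1.6 [211.5 237.3] [ 0.88 -0.08]
1.7 [233.7 237.2] [0.89 0.01]
1.8 [255.7 234.8] [0.88 0.09]
```

>>> move_arm --steps '[[[0, -0.01, -0.44], 0, 1], [[0, -0.01, -0.44], 0, 1], [[0, 0.03, -0.44], 0, 1], [[0, 0.04, -0.44], 0, 1], [[0, 0.08, -0.44], 0, 1], [[0, 0.08, -0.44], 0, 1], [[0, 0.12, -0.43], 0, 1], [[0, 0.12, -0.42], 0, 1], [[0, 0.16, -0.41], 0, 1], [[0, 0.17, -0.41], 0, 1], [[0, 0.2, -0.4], 0, 1], [[0, 0.21, -0.39], 0, 1]]'

```text
t: 7.05
ee_pos: [473.1, 49.7, 194.6]
orientation: [2.383, 2.047, -0.001]
ft_force: [5.1, -1.9, -7.6]
width: 17.2
grasp_force: 30.0
```

```bash
python3 - <<'E'
from h import *
st()
E
```

```text
t 7.05 tcp [473.1  49.7 194.6] yaw_y -0.151 tz [-0. -0. -1.] F [ 5.1 -1.9 -7.6] w 17.2 gf 30.0 q [ 0.08  0.24  1.98 -0.    0.92  0.23]
```

>>> move_arm --steps '[[[0, 0.24, -0.37], 0, 1], [[0, 0.24, -0.37], 0, 1], [[0, 0.28, -0.35], 0, 1], [[0, 0.28, -0.34], 0, 1], [[0, 0.31, -0.32], 0, 1], [[0, 0.31, -0.31], 0, 1], [[0, 0.34, -0.29], 0, 1], [[0, 0.34, -0.28], 0, 1], [[0, 0.36, -0.26], 0, 1], [[0, 0.37, -0.24], 0, 1], [[0, 0.39, -0.22], 0, 1], [[0, 0.39, -0.2], 0, 1]]'

```text
t: 8.05
ee_pos: [567.0, 34.5, 284.9]
orientation: [-2.382, -2.047, 0.006]
ft_force: [-7.6, -5.1, 8.0]
width: 17.3
grasp_force: 30.0
```

>>> move_arm --steps '[[[0, 0.41, -0.18], 0, 1], [[0, 0.41, -0.16], 0, 1], [[0, 0.42, -0.14], 0, 1], [[0, 0.43, -0.12], 0, 1], [[0, 0.43, -0.09], 0, 1], [[0, 0.44, -0.08], 0, 1], [[0, 0.44, -0.05], 0, 1], [[0, 0.44, -0.03], 0, 1], [[0, 0.44, 0], 0, 1], [[0, 0.45, 0.01], 0, 1], [[0, 0.44, 0.04], 0, 1], [[0, 0, 0], 0, 1]]'

```text
t: 9.05
ee_pos: [687.3, 15.9, 303.7]
orientation: [2.382, 2.045, -0.001]
ft_force: [-1.4, -5.6, 1.2]
width: 17.5
grasp_force: 30.0
```

```bash
python3 - <<'E'
from h import *
st()
E
```

```text
t 9.05 tcp [687.3  15.9 303.7] yaw_y -0.152 tz [ 0.001 -0.002 -1.   ] F [-1.4 -5.6  1.2] w 17.5 gf 30.0 q [ 0.01  0.44  1.4  -0.    1.29  0.16]
```

>>> move_arm --steps '[[[0, 0, 0], 0, 0.6], [[0, 0, 0], 0, 0.4], [[0, 0, 0], 0, 0.4], [[0, 0, 0], 0, 0.4], [[0, 0, -0.6], 0, 0.4], [[0, 0, -1], 0, 0.4], [[0, 0, -1], 0, 0.4], [[0, 0, -0.6], 0, 0.4], [[0, -1, 0], 0, 0.2], [[0, -1, 0], 0, 0], [[0, -1, 0], 0, 0], [[0, -1, 0], 0, 0], [[0, -1, 0], 0, 0], [[0, -1, 0], 0, 0], [[0, -1, 0], 0, 0], [[0, -1, 0], 0, 0], [[0, -1, 0], 0, 0], [[0, -1, 0], 0, 0], [[0, 0, 0], 0, 0]]'

```text
t: 10.63
ee_pos: [434.9, 56.0, 383.5]
orientation: [-2.381, -2.048, 0.0]
ft_force: [0.6, -0.4, 0.7]
width: 87.9
grasp_force: 0.0
```

```bash
python3 - <<'E'
from h import *
st()
T=snap('top');S=snap('side')
m=np.zeros((600,800,3),np.uint8)
m[:,:400]=cv2.resize(T['image'][80:260,120:240],(400,600),interpolation=3)
m[:400,400:]=cv2.resize(S['image'][90:210,160:280],(400,400),interpolation=3)
cv2.imwrite('pics/f.png',m[:,:,::-1])
for c in('top','side'):
  for t in('lower_plate','plate_pad','upper_plate'):
    print(c,t,[(round(float(b['p']),2),np.round(b['rect']).tolist()) for b in cams.boxes_of(c,t)])
E
```

```text
t 10.63 tcp [434.9  56.  383.5] yaw_y -0.15 tz [-0.001  0.001 -1.   ] F [ 0.6 -0.4  0.7] w 87.9 gf 0.0 q [ 0.1  -0.03  1.82  0.    1.35  0.25]
top lower_plate [(0.78, [180.0, 182.0, 85.0, 61.0])]
top plate_pad [(0.85, [182.0, 184.0, 81.0, 60.0]), (0.27, [174.0, 161.0, 116.0, 130.0])]
top upper_plate [(0.79, [170.0, 140.0, 94.0, 34.0])]
side lower_plate [(0.58, [228.0, 169.0, 65.0, 35.0])]
side plate_pad [(0.9, [226.0, 167.0, 65.0, 33.0])]
side upper_plate [(0.73, [252.0, 126.0, 34.0, 61.0]), (0.38, [214.0, 228.0, 22.0, 22.0])]
```

View pics/f.png

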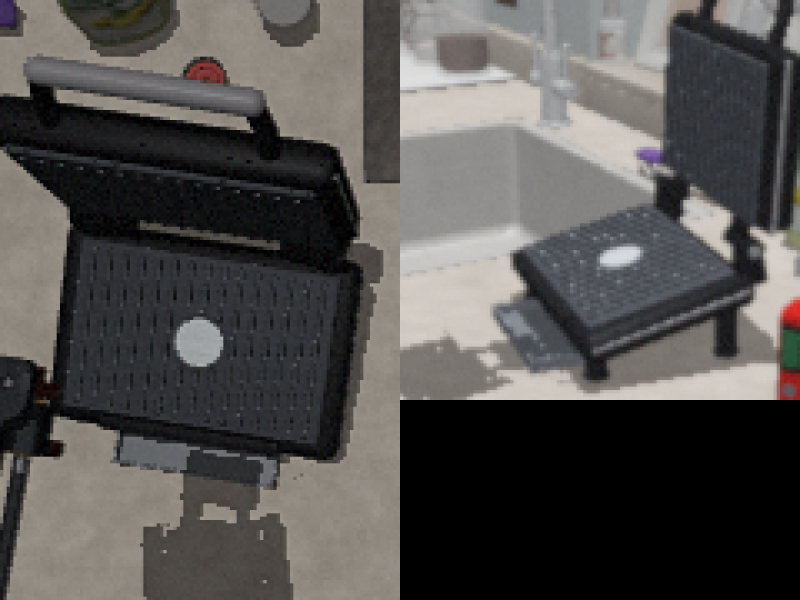

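>>> move_arm --steps '[[[-0.96, 0.21, 0.34], 0, 0], [[-0.96, 0.21, 0.34], 0, 0], [[-0.96, 0.21, 0.34], 0, 0], [[-0.96, 0.21, 0.34], 0, 0], [[-0.96, 0.21, 0.34], 0, 0], [[-0.96, 0.21, 0.34], 0, 0], [[-0.96, 0.21, 0.34], 0, 0], [[-0.96, 0.21, 0.34], 0, 0], [[-0.96, 0.21, 0.34], 0, 0], [[-0.96, 0.21, 0.34], 0, 0], [[-0.96, 0.21, 0.34], 0, 0], [[-0.96, 0.21, 0.34], 0, 0], [[-0.96, 0.21, 0.34], 0, 0], [[-0.96, 0.21, 0.34], 0, 0], [[-0.96, 0.21, 0.34], 0, 0], [[-0.96, 0.21, 0.34], 0, 0], [[-0.96, 0.21, 0.34], 0, 0], [[-0.96, 0.21, 0.34], 0, 0]]'

```text
t: 12.53
ee_pos: [467.0, -387.6, 229.1]
orientation: [-2.383, -2.046, 0.0]
ft_force: [0.3, -0.6, -0.8]
width: 87.8
grasp_force: 0.0
```

>>> move_arm --steps '[[[0, 0, 0], 1, 0], [[0, 0, 0], 1, 0], [[0, 0, 0], 1, 0], [[0, 0, 0], 1, 0], [[0, 0, 0], 1, 0], [[0, 0, 0], 1, 0], [[0, 0, 0], 1, 0], [[0, 0, 0], 1, 0], [[0, 0, 0], 1, 0], [[0, 0, 0], 1, 0], [[0, 0, 0], 1, 0], [[0, 0, 0], 0.7, 0], [[0, 0, 0], 0, 0]]'

```text
t: 13.62
ee_pos: [467.0, -386.3, 229.6]
orientation: [-3.08, -0.618, 0.001]
ft_force: [0.2, 0.3, 0.2]
width: 87.8
grasp_force: 0.0
```

```bash
python3 - <<'E'
from h import *
need([463.8,-386.1,131])
T=snap('top');S=snap('side')
def bright(d,c,r=14):
    g=d['image'].astype(float).min(2); y,x=np.mgrid[:g.shape[0],:g.shape[1]]
    m=(abs(x-c[0])<r)&(abs(y-c[1])<r)
    m&=g>(g[m].min()+g[m].max())/2; n,l,s,cc=cv2.connectedComponentsWithStats(m.astype(np.uint8)); k=l[int(round(c[1])),int(round(c[0]))]; return cc[k],s[k]
a,sa=bright(T,(180,182.6),11);b,sb=bright(S,(226,167),9);print(a,sa,b,sb,'pad',tri([T,S],[a,b]),onz(T,a,71.5))
# mid boundary: red top region orientation
E
```

```text
t 13.62 tcp [ 467.  -386.3  229.6] yaw_y -1.175 tz [-0.001  0.    -1.   ] F [0.2 0.3 0.2] w 87.8 gf 0.0 q [-0.71  0.39  1.67  0.    1.09  0.46]
units [-0.114 -0.055  3.944]
[179.19277108 182.28915663] [172 175  15  15 166] [225.6031746  166.47619048] [220 164  13   6  63] pad [577.94553655  37.08411389  71.68832629] [578.07448681  37.07068709  71.5       ]
```

>>> move_arm --steps '[[[-0.11, -0.05, 0.5], 0, 0], [[0, 0, 0.7], 0, 0], [[0, 0, 0.7], 0, 0], [[0, 0, 0.7], 0, 0], [[0, 0, 0.7], 0, 0], [[0, 0, 0.64], 0, 0], [[0, 0, 0], 0, 0], [[0, 0, 0], 0, 0.5], [[0, 0, 0], 0, 0.65], [[0, 0, 0], 0, 0.7], [[0, 0, 0], 0, 0.75], [[0, 0, 0], 0, 0.8], [[0, 0, 0], 0, 1], [[0, 0, 0], 0, 1], [[0, 0, 0], 0, 1]]'

```text
t: 14.97
ee_pos: [464.0, -385.9, 131.9]
orientation: [3.079, 0.622, 0.0]
ft_force: [0.9, 0.2, -0.3]
width: 37.9
grasp_force: 0.0
```

```bash
python3 - <<'E'
from h import *
st()
E
```

```text
t 14.97 tcp [ 464.  -385.9  131.9] yaw_y -1.172 tz [ 0. -0. -1.] F [ 0.9  0.2 -0.3] w 37.9 gf 0.0 q [-0.71  0.51  1.74 -0.    0.9   0.46]
```

Still closing; let it finish.

>>> move_arm --steps '[[[0, 0, 0], 0, 1], [[0, 0, 0], 0, 1], [[0, 0, 0], 0, 1], [[0, 0, 0], 0, 1]]'

```text
t: 15.3
ee_pos: [464.0, -386.1, 131.7]
orientation: [3.079, 0.622, 0.0]
ft_force: [0.3, -1.1, -1.3]
width: 19.9
grasp_force: 30.0
```

```bash
python3 - <<'E'
from h import *
st()
E
```

```text
t 15.3 tcp [ 464.  -386.1  131.7] yaw_y -1.172 tz [ 0. -0. -1.] F [ 0.3 -1.1 -1.3] w 19.9 gf 30.0 q [-0.71  0.51  1.74 -0.    0.9   0.46]
```

>>> move_arm --steps '[[[0, 0, -0.5], 0, 1], [[0, 0, -0.8], 0, 1], [[0, 0, -0.8], 0, 1], [[0, 0, -0.8], 0, 1], [[0, 0, -0.8], 0, 1], [[0, 0, -0.5], 0, 1], [[0, 0, 0], 0, 1], [[0, 0, 0], 0, 1], [[0, 0, 0], 0, 1], [[0, 0, 0], 0, 1], [[0.7, -0.51, 0], 0, 1], [[0.7, -0.51, 0], 0, 1], [[0.7, -0.51, 0], 0, 1], [[0.7, -0.51, 0], 0, 1], [[0.7, -0.51, 0], 0, 1], [[0.7, -0.51, 0], 0, 1], [[0.7, -0.51, 0], 0, 1], [[0.7, -0.51, 0], 0, 1], [[0.7, -0.51, 0], 0, 1], [[0.7, -0.51, 0], 0, 1]]'

```text
t: 16.97
ee_pos: [575.5, -199.2, 235.3]
orientation: [-3.078, -0.622, 0.003]
ft_force: [-0.1, -0.2, -1.4]
width: 20.1
grasp_force: 30.0
```

```bash
python3 - <<'E'
from h import *
o,M=st()
T=snap('top');S=snap('side')
p=o['ee_pos']
print(proj(T,p),proj(S,p),'foot@131below',proj(S,p-[0,0,122]))
m=np.zeros((600,800,3),np.uint8)
c=proj(S,p-[0,0,50]).astype(int); m[:,:400]=cv2.resize(S['image'][c[1]-45:c[1]+45,c[0]-30:c[0]+30],(400,600),interpolation=3)
print('crop origin',c-[30,45])
m[:300,400:]=cv2.resize(T['image'][120:270,220:420],(400,300))
cv2.imwrite('pics/g.png',m[:,:,::-1])
E
```

```text
t 16.97 tcp [ 575.5 -199.2  235.3] yaw_y -1.172 tz [-0.002  0.001 -1.   ] F [-0.1 -0.2 -1.4] w 20.1 gf 30.0 q [-0.35  0.39  1.65 -0.    1.1   0.82]
[266.56847021 173.98496016] [271.10888103 131.7790771 ] foot@131below [269.66519065 178.80495047]
crop origin [240 106]
```

View pics/g.png

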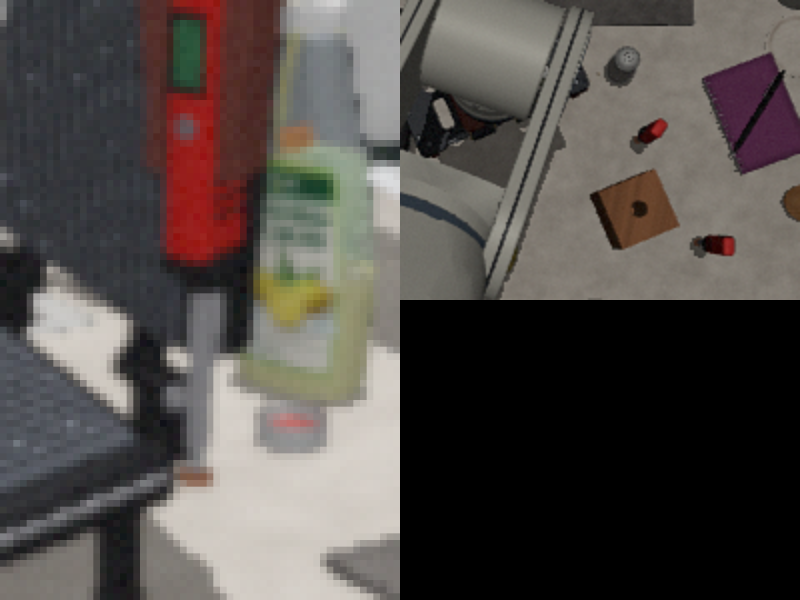

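>>> move_arm --steps '[[[0, 0, 0.8], 0, 1], [[0, 0, 0.8], 0, 1], [[0, 0, 0.8], 0, 1], [[0, 0, 0.8], 0, 1], [[0, 0, 0.8], 0, 1], [[0, 0, 0.4], 0, 1], [[0, 0, 0.2], 0, 1], [[0, 0, 0.1], 0, 1], [[0, 0, 0.1], 0, 1], [[0, 0, 0.1], 0, 1], [[0, 0, 0], 0, 1], [[0, 0, 0], 0, 1]]'

```text
t: 18.07
ee_pos: [576.0, -200.7, 115.0]
orientation: [3.079, 0.622, 0.001]
ft_force: [-2.8, -0.2, 3.1]
width: 19.7
grasp_force: 30.0
```

```bash
python3 - <<'E'
from h import *
st()
E
```

```text
t 18.07 tcp [ 576.  -200.7  115. ] yaw_y -1.172 tz [ 0.001 -0.001 -1.   ] F [-2.8 -0.2  3.1] w 19.7 gf 30.0 q [-0.35  0.54  1.73 -0.    0.87  0.82]
```

>>> move_arm --steps '[[[0, 0, 0.1], 0, 1], [[0, 0, 0.06], 0, 1], [[0, 0, 0.04], 0, 1], [[0, 0, 0], 0, 1], [[0, 0, 0], 0, 1]]'

```text
t: 18.48
ee_pos: [577.7, -200.4, 112.7]
orientation: [3.078, 0.621, 0.007]
ft_force: [-5.6, 4.3, 25.0]
width: 19.8
grasp_force: 30.0
```

>>> move_arm --steps '[[[-0.13, 0, 0.01], 0, 1], [[-0.13, 0, 0.01], 0, 1], [[-0.13, 0, 0.01], 0, 1], [[-0.13, 0, 0.01], 0, 1], [[-0.13, 0, 0.01], 0, 1]]'

```text
t: 18.9
ee_pos: [563.6, -206.2, 110.9]
orientation: [3.078, 0.621, 0.01]
ft_force: [0.6, 4.9, 14.8]
width: 20.0
grasp_force: 30.0
```

```bash
cat > tilt.py <<'E'
from h import *
def tilt(save=None):
    o,M=st(); p=o['ee_pos']; S=snap('side'); im=S['image'].astype(int)
    g=p-M[:,2]*19
    # predicted foot for tilts (lean of top toward -tool x), L=grasp->foot
    for L in(133,141):
        for a in(0,.1,.2,.3):
            print(L,a,np.round(proj(S,g+L*(M[:,2]*np.cos(a)+M[:,0]*np.sin(a))),1))
    if save:
        c=proj(S,p+M[:,2]*50).astype(int); i=im[c[1]-45:c[1]+45,c[0]-45:c[0]+45].astype(np.uint8)
        cv2.imwrite('pics/'+save,cv2.resize(i,(600,600),interpolation=3)[:,:,::-1]); print('origin',c-45,'scale 6.667')
    # copper foot + stem: columns of pixels
    return S
E
python3 - <<'E'
from tilt import *
tilt('h.png')
E
```

```text
t 18.9 tcp [ 563.6 -206.2  110.9] yaw_y -1.173 tz [ 0.007  0.    -1.   ] F [ 0.6  4.9 14.8] w 20.0 gf 30.0 q [-0.37  0.53  1.76  0.    0.85  0.8 ]
133 0 [266.5 221. ]
133 0.1 [269.2 218.8]
133 0.2 [271.7 216.2]
133 0.3 [274.2 213.3]
141 0 [266.5 223.7]
141 0.1 [269.3 221.3]
141 0.2 [272.  218.5]
141 0.3 [274.6 215.4]
origin [222 154] scale 6.667
```

View pics/h.png

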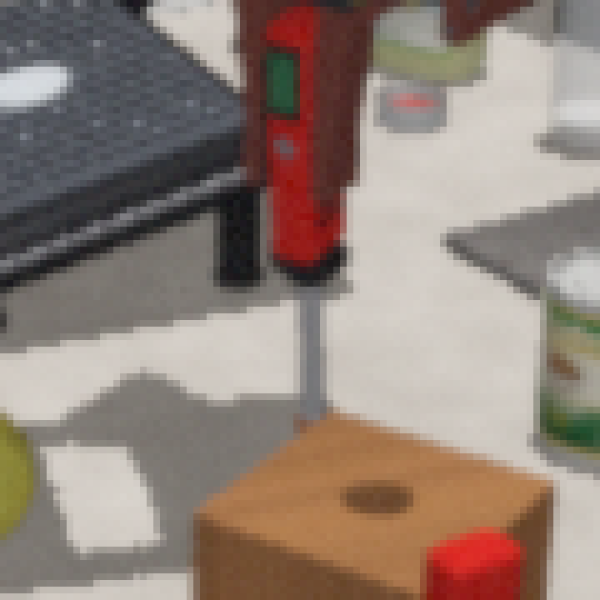

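>>> move_arm --steps '[[[-0.13, 0, 0.02], 0, 1], [[-0.13, 0, 0.02], 0, 1], [[-0.13, 0, 0.02], 0, 1], [[-0.13, 0, 0.02], 0, 1], [[-0.06, 0, 0], 0, 1], [[0, 0, 0], 0, 1], [[0, 0, 0], 0, 1]]'

```text
t: 19.53
ee_pos: [549.5, -212.2, 107.9]
orientation: [3.078, 0.621, 0.007]
ft_force: [-0.2, 4.7, 11.4]
width: 19.8
grasp_force: 30.0
```

```bash
python3 - <<'E'
from h import *
st()
E
```

```text
t 19.53 tcp [ 549.5 -212.2  107.9] yaw_y -1.173 tz [ 0.005 -0.    -1.   ] F [-0.2  4.7 11.4] w 19.8 gf 30.0 q [-0.39  0.52  1.79  0.    0.83  0.78]
```

>>> move_arm --steps '[[[0, 0, -0.4], 0, 1], [[0, 0, -0.8], 0, 1], [[0, 0, -0.8], 0, 1], [[0, 0, -0.8], 0, 1], [[0, 0, -0.8], 0, 1], [[0, 0, -0.8], 0, 1], [[0, 0, -0.8], 0, 1], [[0, 0, 0], 1, 1], [[0, 0, 0], 1, 1], [[0, 0, 0], 1, 1], [[0, 0, 0], 1, 1], [[0, 0, 0], 1, 1], [[0, 0, 0], 1, 1], [[0, 0, 0], 0.26, 1], [[0, 0, 0], 0, 1], [[0, 0, 0], 0, 1]]'

```text
t: 20.87
ee_pos: [547.5, -212.4, 236.1]
orientation: [3.133, -0.228, 0.001]
ft_force: [-0.7, 0.1, -0.9]
width: 20.1
grasp_force: 30.0
```

```bash
python3 - <<'E'
from tilt import *
tilt('i.png')
for b in cams.cut_out('side','thermometer'):print(b['p'],b['rect'])
T=snap('top')
E
```

```text
t 20.87 tcp [ 547.5 -212.4  236.1] yaw_y -1.716 tz [ 0. -0. -1.] F [-0.7  0.1 -0.9] w 20.1 gf 30.0 q [-0.39  0.35  1.7   0.    1.08  1.33]
133 0 [263.6 179.5]
133 0.1 [268.4 178.4]
133 0.2 [273.1 176.9]
133 0.3 [277.7 174.9]
141 0 [263.6 182.5]
141 0.1 [268.6 181.4]
141 0.2 [273.6 179.7]
141 0.3 [278.4 177.6]
origin [219 109] scale 6.667
0.97 [290.4, 268.3, 17.1, 71.4]
0.94 [323.1, 229.0, 14.8, 61.7]
0.72 [267.3, 141.1, 20.6, 75.1]
0.36 [277.6, 248.9, 52.5, 67.7]
```

View pics/i.png

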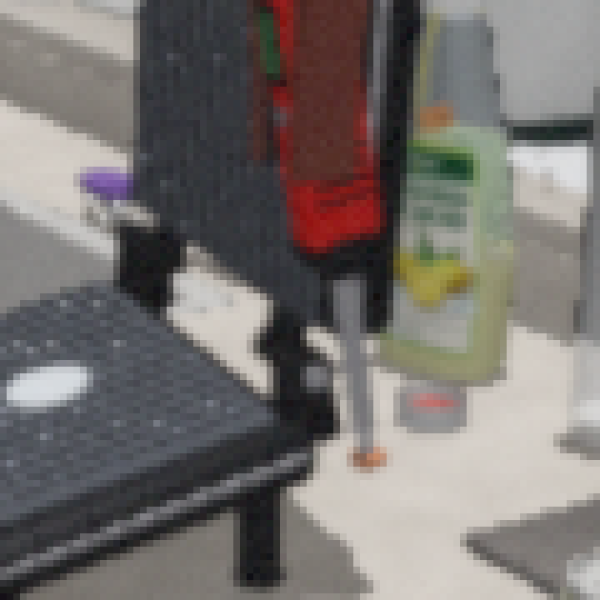

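>>> move_arm --steps '[[[-0.15, -0.84, 0.03], 0, 1], [[-0.15, -0.84, 0.03], 0, 1], [[-0.15, -0.84, 0.03], 0, 1], [[-0.15, -0.84, 0.03], 0, 1], [[-0.15, -0.84, 0.03], 0, 1], [[-0.15, -0.84, 0.03], 0, 1], [[-0.15, -0.84, 0.03], 0, 1], [[-0.15, -0.84, 0.03], 0, 1], [[-0.15, -0.84, 0.03], 0, 1], [[-0.15, -0.84, 0.03], 0, 1], [[-0.15, -0.84, 0.03], 0, 1], [[-0.15, -0.84, 0.03], 0, 1], [[0, 0, 0], 0, 1], [[0, 0, 0], 0, 1]]'

```text
t: 22.18
ee_pos: [539.9, 44.1, 226.9]
orientation: [3.133, -0.227, 0.0]
ft_force: [-0.6, -0.1, -0.2]
width: 19.5
grasp_force: 30.0
```

```bash
python3 - <<'E'
from tilt import *
S=tilt()
need([548.6,41.4,188.5])
im=S['image'].astype(int); r,g,b=im[...,0],im[...,1],im[...,2]
m=(r-b>45)&(r>100)&(g>50); ys,xs=np.where(m[130:185,200:250]); print(list(zip(xs+200,ys+130)))
print('pad',proj(S,[577.9,37.1,71.7]))
E
```

```text
t 22.18 tcp [539.9  44.1 226.9] yaw_y -1.716 tz [ 0. -0. -1.] F [-0.6 -0.1 -0.2] w 19.5 gf 30.0 q [ 0.06  0.3   1.81 -0.    1.03  1.78]
133 0 [213.1 155.2]
133 0.1 [217.3 154.5]
133 0.2 [221.3 153.3]
133 0.3 [225.3 151.8]
141 0 [213.2 157.7]
141 0.1 [217.6 156.9]
141 0.2 [221.9 155.7]
141 0.3 [226.1 154.1]
t 22.23 tcp [540.   43.4 226.9] yaw_y -1.717 tz [ 0. -0. -1.] F [-0.5 -0.6 -1.3] w 20.1 gf 30.0 q [ 0.06  0.3   1.81 -0.    1.03  1.78]
units [0.354 0.029 1.538]
[(np.int64(222), np.int64(153)), (np.int64(223), np.int64(153)), (np.int64(221), np.int64(154)), (np.int64(222), np.int64(154)), (np.int64(223), np.int64(154))]
pad [225.62666198 166.47329514]
```

>>> move_arm --steps '[[[0.09, 0.01, 0.4], 0, 1], [[0.09, 0.01, 0.4], 0, 1], [[0.07, 0.01, 0.3], 0, 1], [[0.05, 0, 0.2], 0, 1], [[0, 0, 0], 0, 1], [[0, 0, 0], 0, 1]]'

```text
t: 22.73
ee_pos: [547.0, 41.3, 193.7]
orientation: [3.133, -0.233, -0.002]
ft_force: [0.6, 0.4, -0.9]
width: 19.7
grasp_force: 30.0
```

```bash
python3 - <<'E'
from tilt import *
for _ in range(5): ctrl.get_obs()
for i in range(4): snap('side'); st()
need([548.6,41.4,188.5])
E
```

```text
t 22.78 tcp [547.3  41.4 194.2] yaw_y -1.719 tz [-0. -0. -1.] F [ 0.3  0.  -1.1] w 20.3 gf 30.0 q [ 0.05  0.35  1.82 -0.    0.97  1.77]
t 22.83 tcp [547.4  41.5 194.5] yaw_y -1.719 tz [ 0. -0. -1.] F [-0.7  0.6 -1.3] w 19.7 gf 30.0 q [ 0.05  0.35  1.82 -0.    0.97  1.77]
t 22.88 tcp [547.5  41.6 194.7] yaw_y -1.718 tz [ 0.001  0.    -1.   ] F [ 1.   0.8 -0.8] w 19.6 gf 30.0 q [ 0.05  0.35  1.82 -0.    0.97  1.77]
t 22.93 tcp [547.5  41.6 194.8] yaw_y -1.718 tz [ 0.001  0.    -1.   ] F [ 0.5  0.3 -1.2] w 19.9 gf 30.0 q [ 0.05  0.35  1.82 -0.    0.97  1.77]
t 22.93 tcp [547.5  41.6 194.8] yaw_y -1.718 tz [ 0.001  0.    -1.   ] F [ 0.5  0.3 -1.2] w 19.9 gf 30.0 q [ 0.05  0.35  1.82 -0.    0.97  1.77]
units [0.045 0.003 0.253]
```

>>> move_arm --steps '[[[0.02, 0, 0.1], 0, 1], [[0.02, 0, 0.1], 0, 1], [[0.02, 0, 0.1], 0, 1], [[0, 0, 0], 0, 1], [[0, 0, 0], 0, 1], [[0, 0, 0], 0, 1], [[0, 0, 0], 0, 1]]'

```text
t: 23.52
ee_pos: [548.7, 41.5, 187.0]
orientation: [-3.133, 0.232, 0.0]
ft_force: [-0.0, 0.4, 0.7]
width: 19.7
grasp_force: 30.0
```

```bash
cat >> h.py <<'E'
def avg(n=8):
    F=[];P=[]
    for i in range(n):
        cams.get_image('side'); o=ctrl.get_obs(); F.append(o['ft_force']);P.append(o['ee_pos'])
    print(o['t'],'F',np.mean(F,0).round(2),'tcp',np.mean(P,0).round(2))
E
python3 -c "
from h import *
avg()"
```

```text
23.9167 F [-0.12  0.25 -0.06] tcp [548.7   41.44 186.98]
```

>>> move_arm --steps '[[[0.01, 0, 0.04], 0, 1], [[0.01, 0, 0.04], 0, 1], [[0.01, 0, 0.04], 0, 1], [[0.01, 0, 0.04], 0, 1], [[0, 0, 0], 0, 1], [[0, 0, 0], 0, 1], [[0, 0, 0], 0, 1]]'

```text
t: 24.5
ee_pos: [549.6, 41.3, 182.9]
orientation: [-3.133, 0.232, 0.001]
ft_force: [-1.8, 0.3, 1.1]
width: 20.2
grasp_force: 30.0
```

```bash
python3 - <<'E'
from tilt import *
avg(10)
S=tilt()
im=S['image'].astype(int); r,g,b=im[...,0],im[...,1],im[...,2]
m=(r-b>35)&(r>90)&(g>45); ys,xs=np.where(m[140:185,205:250]); print([(int(x)+205,int(y)+140) for x,y in zip(xs,ys)])
red=(r>110)&(g<60)&(b<70); ys,xs=np.where(red[90:160,190:250]); 
for y in sorted(set(ys)): print(y+90, xs[ys==y].min()+190, xs[ys==y].max()+190,end='; ')
for t in('stand','small_tin','salt_shaker','lemon'): print(t,[np.round(b['rect'],1).tolist() for b in cams.boxes_of('side',t)][:2])
E
```

```text
25.0 F [-1.83  0.96  1.27] tcp [549.56  41.31 182.9 ]
t 25.0 tcp [549.6  41.3 182.9] yaw_y -1.718 tz [-0.  0. -1.] F [-2.6  1.4  1.6] w 20.0 gf 30.0 q [0.05 0.37 1.83 0.   0.95 1.77]
133 0 [216.9 168.6]
133 0.1 [221.  167.8]
133 0.2 [225.  166.6]
133 0.3 [228.8 165.1]
141 0 [217. 171.]
141 0.1 [221.3 170.2]
141 0.2 [225.5 168.9]
141 0.3 [229.6 167.3]
[(215, 140), (225, 165), (226, 165), (224, 166), (225, 166), (226, 166)]
109 209 211; 110 209 211; 111 209 212; 112 210 211; 113 211 211; 114 211 211; 115 211 211; 116 211 211; 117 211 211; 121 221 221; 122 221 221; 123 221 221; 124 221 221; 125 221 221; 126 221 221; 127 221 221; 128 221 221; 129 221 222; 130 221 222; 131 222 222; 132 221 222; 134 215 223; 135 215 223; 136 215 223; 137 215 223; 138 215 223; 139 216 223; 140 216 220; 141 216 218; stand [[278.3, 249.0, 53.2, 68.3]]
small_tin [[313.4, 208.6, 23.2, 32.9]]
salt_shaker [[344.5, 224.8, 20.7, 40.1], [259.8, 119.3, 47.6, 78.7]]
lemon [[215.0, 227.1, 22.4, 22.6]]
```

```bash
python3 -c "
from h import *
print(ctrl.close_job())"
```

```text
the job is handed in; nothing more can be done
None
```

I handed the job in with the lid open past upright and the thermometer held on the pad, its foot pressed in about 4 mm at about 2.6 N and within about 3 mm of the centre. It leans about 0.215 rad against the plate's 0.22, got by pivoting it in the fingers against the worktop, and the stand, tin, shaker and lemon look unmoved; no verdict came back.

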